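Swap the mixed-up boards of two night-light kits and cover one

TASK

The circuit boards of the two night-light kits have been mixed up: swap them, so that the red board is seated on the posts of the red base and the blue board on those of the blue base; the cork block is free for parking a board on the way. Then put the yellow cover on the red kit, over its posts, lying flat on top of the red board. Let go of everything, and leave the green-lidded paint pot standing where it is.

Things in the scene. Friction and masses are not known exactly. Their poses are not given: they have to be found in the camera images.
- red_base: Red kit base, fixed: plinth 124 (x) x 88 (y) x 8 mm, four posts at x = +-41, y = +-19 mm: 14 mm brass up to a shoulder at z = 30 mm, where a board rests, then a 7 mm steel pin to z = 56, tapering to a 3 mm tip at z = 66. Starts with the blue board on it. Origin: centre of the underside, z up. Seated on it, a board has its origin (underside) at z = 30, a cover over a board at z = 47 mm.
- blue_base: Blue kit base, fixed: plinth 124 (x) x 88 (y) x 8 mm, four posts at x = +-41, y = +-19 mm: 14 mm brass up to a shoulder at z = 30 mm, where a board rests, then a 7 mm steel pin to z = 56, tapering to a 3 mm tip at z = 66. Starts with the red board on it. Origin: centre of the underside, z up. Seated on it, a board has its origin (underside) at z = 30, a cover over a board at z = 47 mm.
- red_board: Red circuit board, 104 (x) x 60 (y) x 5 mm, about 80 g, flat below; starts seated on the blue base. Through holes of 11 mm at x = +-41, y = +-19 mm. A white terminal block at each short end (x = +-41, y = 0), 12 x 22 mm, its top 17 mm above the underside; chips in between up to 5 mm high. Origin: centre of the underside, z up. Long edges free to grip, 60 mm apart. Fits either way round.
- blue_board: Blue circuit board, 104 (x) x 60 (y) x 5 mm, about 80 g, flat below; starts seated on the red base. Through holes of 11 mm at x = +-41, y = +-19 mm. A white terminal block at each short end (x = +-41, y = 0), 12 x 22 mm, its top 17 mm above the underside; chips in between up to 5 mm high. Origin: centre of the underside, z up. Long edges free to grip, 60 mm apart. Fits either way round.
- cover: Yellow plate, 104 (x) x 60 (y) x 5 mm, about 70 g, with holes of 11 mm at x = +-41, y = +-19 mm and a white dome (30 mm across, 12 mm high) on its top. Origin: centre of the underside, z up. Fits either way round. Starts loose on a fixed pale wooden block of 120 x 36 x 24 mm that lies along it; its long edges (60 mm apart) stick out and can be gripped.
- cork_block: Free parking place: cork block 120 (x) x 36 (y) x 24 mm, fixed to the desk, empty at the start. Origin: centre of the underside; z up. A board laid lengthwise on its flat top (24 mm above the desk) sticks out on both sides, so its long edges stay free for the fingers.
- paint_pot: Bystander: small white paint pot with a green lid, 42 mm across, 48 mm high, standing loose among the kits. Origin: centre of the underside. To be left alone.

How it is judged:
At the end, for the whole second after the job is handed in: Red board on red base, blue board on blue base (within 6 mm of the base axis, 26 to 34 mm above its origin); yellow cover on the red board (within 6 mm, 43 to 51 mm above the red base origin); each lengthwise to 0.12 rad, flat to 0.08 rad, slower than 0.02 m/s (horizontal distance between each of red_board, cover and red_base below 0.006 m and z of red_board in the frame of red_base between 0.026 and 0.034 m and angle between the x axis of each of red_board, cover and the x axis of red_base, either way round below 0.12 rad and angle between each of red_board, blue_board, cover's own z axis and vertical below 0.08 rad and linear speed of each of red_board, blue_board, cover below 0.02 m/s and horizontal distance between blue_board and blue_base below 0.006 m and z of blue_board in the frame of blue_base between 0.026 and 0.034 m and angle between the x axis of blue_board and the x axis of blue_base, either way round below 0.12 rad and z of cover in the frame of red_base between 0.043 and 0.051 m); the robot touches nothing.
It fails at once if the green-lidded paint pot is shifted by more than 30 mm or tipped (distance of paint_pot from where it was at the start of the episode above 0.03 m or angle between paint_pot's own z axis and vertical above 0.5 rad).
It also fails if it takes over 128 s, if anything falls off the work surface, if the arm or the gripper's body presses on something with over 40 N, if the wrist force passes 120 N, or if a joint passes its speed limit or range.

ROBOT

A 6-joint arm with a two-finger parallel gripper is mounted at the origin on the work surface. World frame = base frame: x ahead of the robot, y to its left, z up, the work surface at z = 0. Lengths are in m, angles in rad, forces in N, time in s.
With the tool pointing down it reaches from about 0.325 to 0.9 m from the base axis. Payload 6.1 kg.
Tool frame: the origin (TCP) lies at the very end of the fingers, on their centre line; the grasp point (between the pads) lies env.hold_point_z behind it (env.hold_point_z is the distance from the TCP to the grasp point, in m); z points along the fingers, y is the line along which they close (so a half turn about z gives the same grasp; the last joint's range is limited). The gripper opens to 87 mm and grips with 3 to 60 N. Pads are 19 mm wide; open, the fingers measure 117 mm over their backs; the gripper's body (75 mm by 190 mm) begins 51 mm behind the grasp point.
Start: joints at [1.095, 0.22, 1.526, -0, 1.395, -0.126], TCP at [0.214, 0.587, 0.223] pointing down, gripper open.
Joint ranges: [-2.98, 2.98], [-0.91, 2.08], [0.09, 2.57], [-1.24, 4.39], [0.2, 2.65], [-2.68, 2.68]. Speed limits (rad/s): [2.57, 2.57, 3.01, 3.14, 3.14, 3.14].

INTERFACE

Orientations are given as a unit quaternion [x, y, z, w].
In Python, from cell import env gives the robot as it stands. The module is installed in compiled form; this text tells all that it offers.
- The arm moves only by the tool jog_arm, never from a script. Its argument "commands" is a list that holds one entry, the list of rows, each a list of 7 numbers: the turn, a rotation vector about the tool's x, y, z in units of 6 degrees (1.0 is 6 degrees), then the shift along the tool's x, y, z in units of 40 mm (1.0 is 40 mm), then the closure, from -1 (fully open) to 1 (shut). A call has 1 to 8 rows; each row is the pose to reach, as a shift and turn from the pose commanded when the call began, along the tool's axes at that moment; what a row does not reach only later rows make up. A row lasts 1/8 s, in which the tool goes at most 62.5 mm and 10.7 degrees, less where a joint would pass 70% of its speed; a pose out of reach is approached as far as the arm can. A call with a gripper value outside its range is refused whole. The fingers move at their own pace and stop on an object; the grip force is fixed at half the most. Time passes only in rows, so rows that repeat a pose let the fingers close. It gives the time, the measured TCP pose, the force, the opening and the grip force at its end, in the units of the state.
- env.get_obs(): the state, without advancing time (a new reading comes with each control period).
- env.capture(name): name is "scene" or "top"; returns a dict with "image" (400x640x3 uint8, red, green, blue), "fx", "fy", "cx", "cy" (pixels), "R" (3x3) and "t" (3): a world point X has camera coordinates R X + t. Camera axes: x right, y down, z forward; pixel columns grow to the right and rows downward; lengths in m; the calibration is good to about 2 mm. A picture is of the moment at which its call begins. There is no depth.
- env.finish_job(): hands the job in; it is judged then, once.
The state is a dict: "t": time; "joints": joint angles; "qd": joint speeds; "tau": joint torques, N m; "ee_pos": TCP position; "eef_rot": TCP orientation; "ft_force": force on the tool from outside, world axes, zero at the start; "ft_torque": the same for the moment, N m; "opening": opening from 0.0 (shut) to 1.0 (fully open); "finger_force": force on a finger pad.
Only numpy, scipy, OpenCV 4.12 (cv2) and the standard library are available. Lean on these libraries where they do the work, as an engineer would, in place of code of your own. Each camera call takes 0.05 s, during which the arm holds its last target. There are 200 camera calls.

## Working session

There is one attempt and no reset: what is moved stays moved. The work goes in short steps, Python scripts to look and compute and a tool call to move; the robot and the scene stay as the last step left them, time stands still between calls to the robot, and variables do not carry over. Pictures are saved under pics/ and viewed, at most 14 in all, crops included, and the job is handed in when it is done.

Besides the shell and the picture viewer there is one more tool, called after "Emit:" as name(argument=value, ...) on one line, values as JSON. jog_arm: Moves the arm, as the interface text tells. Its arguments: {"type":"object","properties":{"commands":{"type":"array"}},"required":["commands"]}

```bash
mkdir -p pics; python3 - <<'E'
from cell import env
import cv2,pickle
d={}
for n in("scene","top"):
    c=env.capture(n);d[n]=c
    cv2.imwrite(f"pics/{n}0.png",c["image"][:,:,::-1])
    print(n,c["fx"],c["fy"],c["cx"],c["cy"],c["R"],c["t"])
pickle.dump(d,open("cap0.pkl","wb"))
o=env.get_obs();print(o,env.hold_point_z)
E
```

```text
scene 472.5875054551609 472.5875054551609 316.58171890470265 205.69765500998136 [[ 0.17809689  0.98392819  0.01291535]
 [ 0.66920017 -0.11148571 -0.7346714 ]
 [-0.72142403  0.13948564 -0.67830017]] [-0.09607972 -0.3397822   1.37593235]
top 474.54493954863614 474.54493954863614 313.0951993215328 194.49881596138403 [[-2.34693062e-02 -9.99720533e-01 -2.83674724e-03]
 [-9.96337192e-01  2.36230788e-02 -8.21836308e-02]
 [ 8.22276759e-02  8.97563984e-04 -9.96613167e-01]] [0.01285884 0.55960203 0.97036715]
{'t': 0.1, 'joints': array([ 1.09489154e+00,  2.21178822e-01,  1.52754372e+00,  6.99511635e-06,
        1.39471509e+00, -1.26071719e-01]), 'qd': array([-0.0006064 , -0.00151818, -0.00283316,  0.00031639, -0.00070377,
        0.00139734]), 'tau': array([-8.79393538e-04, -4.95957184e+01, -3.88560963e+01,  7.00262748e-02,
        4.96893574e-02, -1.47832802e-04]), 'ee_pos': array([0.21392577, 0.58662135, 0.22150223]), 'eef_rot': array([ 1.74026477e-01,  9.84740542e-01, -8.79995158e-04, -2.76772544e-04]), 'ft_force': array([-0.12096103, -0.59083719, -0.21323208]), 'ft_torque': array([ 0.03941783, -0.07172728,  0.02526591]), 'finger_force': 0.0, 'opening': 0.9974146689101872} 0.0187
```

View pics/scene0.png

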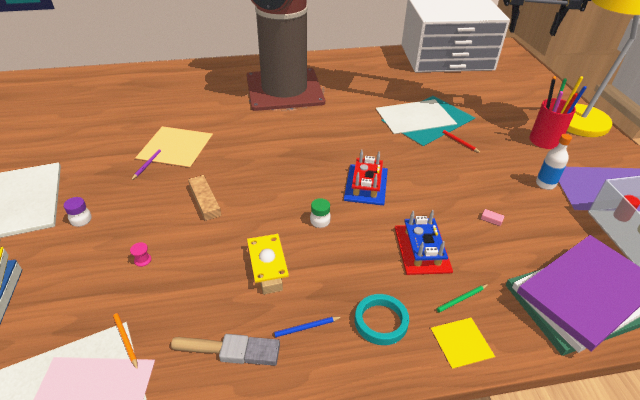

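View pics/top0.png

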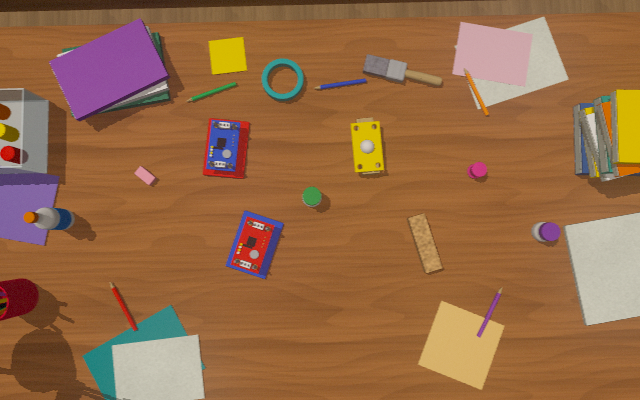

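```bash
python3 - <<'E'
import pickle,cv2,numpy as np
d=pickle.load(open("cap0.pkl","rb"))
def crop(n,u,v,w,h,s,f):
    im=d[n]["image"][v:v+h,u:u+w,::-1]
    im=cv2.resize(im,None,fx=s,fy=s,interpolation=cv2.INTER_CUBIC)
    for k in range(0,w,10):
        cv2.line(im,(k*s,0),(k*s,6 if k%50 else 14),(255,255,255),1)
        cv2.putText(im,str(u+k),(k*s,24),0,.35,(255,255,255),1)
    for k in range(0,h,10):
        cv2.line(im,(0,k*s),(6,k*s),(255,255,255),1);cv2.putText(im,str(v+k),(8,k*s+4),0,.35,(255,255,255),1)
    return im
T=[crop("top",198,110,62,72,6,0),crop("top",222,206,62,72,6,0)]
cv2.imwrite("pics/t1.png",np.hstack(T))
S=[crop("scene",390,200,65,75,6,0),crop("scene",338,138,65,75,6,0)]
cv2.imwrite("pics/s1.png",np.hstack(S))
C=[np.hstack([crop("top",340,110,50,70,4,0),crop("top",400,205,50,70,4,0)]),np.hstack([crop("scene",242,227,50,70,4,0),crop("scene",182,167,50,70,4,0)])]
cv2.imwrite("pics/c1.png",np.hstack(C))
E
```

```text
(no output)
```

View pics/t1.png

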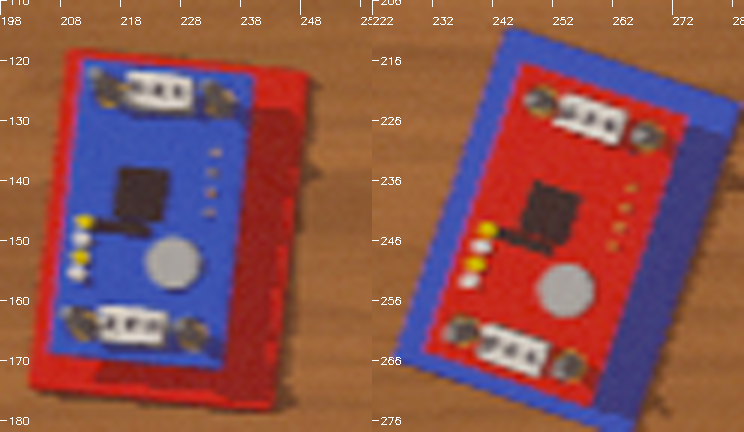

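View pics/s1.png

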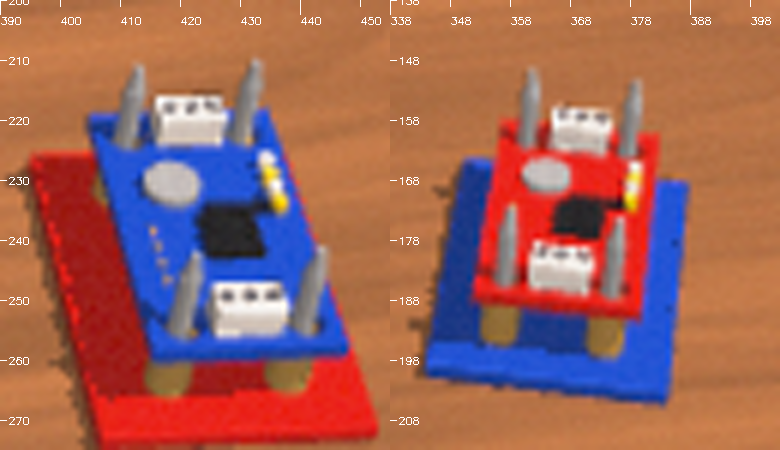

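View pics/c1.png

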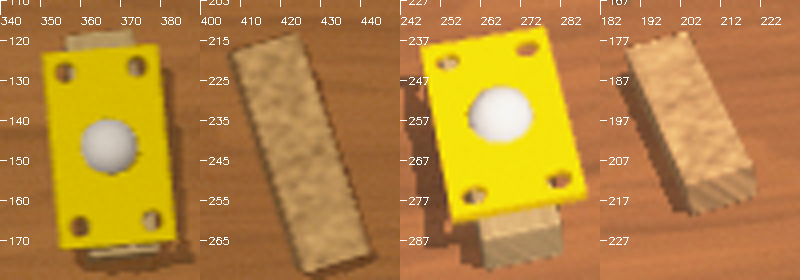

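```bash
cat > fit.py <<'E'
import numpy as np
from scipy.optimize import least_squares
def proj(c,X):
    q=X@c["R"].T+c["t"];return np.c_[c["fx"]*q[:,0]/q[:,2]+c["cx"],c["fy"]*q[:,1]/q[:,2]+c["cy"]]
def world(p,L):
    c,s=np.cos(p[3]),np.sin(p[3]);L=np.asarray(L,float)
    return np.c_[p[0]+c*L[:,0]-s*L[:,1],p[1]+s*L[:,0]+c*L[:,1],p[2]+L[:,2]]
def fit(obs,x0=(.5,0,.03,0)):
    # obs: list of (cam, local points m, pixels)
    f=lambda p:np.concatenate([(proj(c,world(p,L))-px).ravel() for c,L,px in obs])
    r=least_squares(f,x0,loss="soft_l1");return r.x,np.sqrt(np.mean(f(r.x)**2)),[np.round(proj(c,world(r.x,L))-px,1).tolist() for c,L,px in obs]
def px(o,off,s,P): return np.array(o)+(np.array(P,float)-[off,0]+.5)/s-.5
E
cat > m0.py <<'E'
import pickle
from fit import *
d=pickle.load(open("cap0.pkl","rb"));T,S=d["top"],d["scene"]
def rect(a,b,z):# order ++ , +-, --, -+
    return np.array([[a,b,z],[a,-b,z],[-a,-b,z],[-a,b,z]])/1000
P={}
P["blue_board"]=[(T,rect(52,30,5),px((198,110),0,6,[(84,60),(255,75),(222,370),(48,352)])),(S,rect(52,30,5),px((390,200),0,6,[(347,342),(152,347),(88,117),(267,110)]))]
P["red_base"]=[(T,rect(62,44,8),px((198,110),0,6,[(67,48),(312,72),(275,410),(30,387)])),(S,rect(62,44,8)[:3],px((390,200),0,6,[(378,430),(103,433),(30,155)])),
 (S,rect(41,19,66),px((390,200),0,6,[(320,248),(195,252),(138,68),(257,62)]))]
P["red_board"]=[(T,rect(52,30,5),px((222,206),372,6,[(520,64),(689,116),(594,406),(424,350)])),(S,rect(52,30,5),px((338,138),390,6,[(640,306),(474,288),(502,120),(660,136)]))]
P["blue_base"]=[(T,rect(62,44,8),px((222,206),372,6,[(508,27),(742,103),(634,432),(398,362)])),(S,rect(62,44,8),px((338,138),390,6,[(668,393),(427,367),(462,158),(688,183)])),
 (S,rect(41,19,66),px((338,138),390,6,[(619,218),(511,207),(532,70),(636,82)]))]
P["cover"]=[(T,np.r_[rect(52,30,5),rect(41,19,5)],px((340,110),0,4,[(42,56),(158,44),(176,238),(62,250),(65,71),(137,66),(151,219),(79,226)])),
 (S,np.r_[rect(52,30,5),rect(41,19,5)],px((242,227),400,4,[(586,194),(453,216),(421,48),(546,26),(559,179),(474,195),(447,62),(527,47)]))]
P["cork"]=[(T,rect(60,18,24),px((400,205),200,4,[(230,55),(300,35),(372,250),(302,273)])),(S,rect(60,18,24),px((182,167),600,4,[(755,165),(690,183),(627,53),(688,33)]))]
for k,o in P.items():
    p,e,r=fit(o);print(k,np.round(p[:3]*1000,1),"yaw",round(np.degrees(p[3]),2),"rms",round(e,2));print(r)
E
python3 m0.py
```

```text
blue_board [666.3 185.4  30.7] yaw -7.16 rms 0.37
[[[-0.0, -0.2], [-0.1, 0.1], [-0.3, 0.0], [0.0, 0.1]], [[0.0, 0.6], [-0.0, 0.8], [-0.3, -0.8], [-0.1, -0.5]]]
red_base [6.662e+02 1.846e+02 4.000e-01] yaw -6.95 rms 0.45
[[[-0.1, -0.3], [-0.4, -0.4], [-0.5, 0.3], [-0.7, 0.1]], [[0.4, -0.5], [-0.9, 0.7], [-0.7, -0.7]], [[-0.0, 0.4], [-0.1, 0.5], [-0.1, -0.3], [-0.4, 0.1]]]
red_board [459.  127.   30.6] yaw -19.39 rms 0.42
[[[0.1, -0.5], [-0.4, -0.1], [-0.7, 0.1], [-0.2, 0.3]], [[0.1, 0.7], [-0.5, 0.5], [-0.4, -0.6], [-0.4, -0.4]]]
blue_base [ 4.594e+02  1.264e+02 -2.000e-01] yaw -19.2 rms 0.48
[[[-0.5, -0.5], [-0.1, -0.4], [-0.6, 1.1], [-1.0, -0.2]], [[0.2, -0.0], [-0.6, -0.4], [-0.4, -0.4], [-0.3, -0.5]], [[-0.0, 0.5], [-0.2, 0.4], [-0.3, 0.4], [-0.5, 0.2]]]
cover [ 658.5 -114.7   24.1] yaw 3.54 rms 0.32
[[[-0.1, -0.7], [-0.8, -0.1], [-0.5, 0.2], [-0.6, -0.3], [-0.2, 0.3], [-0.2, -0.0], [0.0, 0.2], [-0.1, 0.0]], [[0.2, -0.2], [-0.4, 0.5], [-0.3, 0.0], [-0.4, 0.3], [-0.3, -0.1], [-0.3, -0.3], [-0.2, -0.3], [-0.3, 0.1]]]
cork [ 453.6 -228.8   -2.2] yaw 16.33 rms 0.69
[[[-0.3, -0.4], [-1.5, -0.7], [-0.8, 0.9], [0.2, 0.4]], [[0.0, 0.1], [-0.8, 0.8], [-1.0, -0.7], [-0.3, -0.2]]]
```

```bash
cat > goal.py <<'E'
import sys,numpy as np
from scipy.spatial.transform import Rotation as Rt
from cell import env
PL=dict(red=(.6662,.1850,-7.05),blue=(.4592,.1267,-19.3),cover=(.6585,-.1147,3.5),cork=(.4536,-.2288,16.3))
def row(name,z,o=None,p=None,q=None):
    x,y,a=PL[name];a=np.radians(a);c,s=np.cos(a),np.sin(a)
    R=np.array([[-c,-s,0],[-s,c,0],[0,0,-1]]).copy()
    R[:,1]=[-s,c,0];R[:,0]=np.cross(R[:,1],R[:,2])
    if p is None: p,q=o["ee_pos"],o["eef_rot"]
    R0=Rt.from_quat(q);d=R0.inv()*Rt.from_matrix(R)
    return np.round(np.r_[d.as_rotvec(degrees=True)/6,R0.inv().apply(np.array([x,y,z])-p)/.04],3),(p,R)
if __name__=="__main__":
    o=env.get_obs();print("t",round(o["t"],2),"pos",o["ee_pos"].round(4),"op",round(o["opening"],3),"ff",o["finger_force"],"F",o["ft_force"].round(1))
    p,q=o["ee_pos"],o["eef_rot"]
    for a in sys.argv[1:]:
        n,z=a.split(":");r,_=row(n,float(z),o);print(a,r.tolist())
E
python3 goal.py red:.12 red:.017
```

```text
t 0.1 pos [0.2139 0.5866 0.2215] op 0.997 ff 0.0 F [-0.1 -0.6 -0.2]
red:.12 [-0.017, -0.004, -2.166, -14.064, -5.552, 2.544]
red:.017 [-0.017, -0.004, -2.166, -14.065, -5.548, 5.119]
```

Emit:
jog_arm(commands=[[[0,0,-2.17,-14.06,-5.55,0.5,-1],[0,0,-2.17,-14.06,-5.55,0.5,-1],[0,0,-2.17,-14.06,-5.55,0.5,-1],[0,0,-2.17,-14.06,-5.55,0.5,-1],[0,0,-2.17,-14.06,-5.55,0.5,-1],[0,0,-2.17,-14.06,-5.55,0.5,-1],[0,0,-2.17,-14.06,-5.55,0.5,-1],[0,0,-2.17,-14.06,-5.55,0.5,-1]]])

```text
t: 1.1
ee_pos: [0.587, 0.2557, 0.2056]
eef_rot: [0.061, 0.998, -0.0, -0.0]
ft_force: [1.0, 0.1, -0.8]
opening: 0.998
finger_force: 0.0
```

```bash
python3 goal.py red:.12
```

```text
t 1.1 pos [0.587  0.2557 0.2056] op 0.998 ff 0.0 F [ 1.   0.1 -0.8]
red:.12 [-0.001, -0.005, 0.004, -2.183, -1.513, 2.14]
```

Emit:
jog_arm(commands=[[[0,0,0,-2.0,-1.4,1.0,-1],[0,0,0,-2.0,-1.4,2.0,-1],[0,0,0,-2.0,-1.4,2.0,-1],[0,0,0,-2.0,-1.4,2.0,-1],[0,0,0,-2.0,-1.4,2.0,-1]]])

```text
t: 1.72
ee_pos: [0.659, 0.1935, 0.1285]
eef_rot: [0.061, 0.998, 0.001, 0.002]
ft_force: [0.4, 0.9, 0.2]
opening: 0.999
finger_force: 0.0
```

```bash
python3 goal.py red:.12 red:.017
```

```text
t 1.73 pos [0.659  0.1935 0.1285] op 0.999 ff 0.0 F [0.4 0.9 0.2]
red:.12 [0.012, 0.029, 0.019, -0.203, -0.189, 0.214]
red:.017 [0.012, 0.029, 0.019, -0.195, -0.192, 2.789]
```

Emit:
jog_arm(commands=[[[0,0,0,-0.2,-0.19,0.2,-1],[0,0,0,-0.2,-0.19,0.7,-1],[0,0,0,-0.2,-0.19,1.2,-1],[0,0,0,-0.2,-0.19,1.2,-1],[0,0,0,-0.2,-0.19,1.2,-1]]])

```text
t: 2.35
ee_pos: [0.6653, 0.1835, 0.0777]
eef_rot: [0.061, 0.998, -0.0, -0.0]
ft_force: [-0.1, 0.5, 0.2]
opening: 1.001
finger_force: 0.0
```

```bash
python3 goal.py red:.017
```

```text
t 2.35 pos [0.6653 0.1835 0.0777] op 1.001 ff 0.0 F [-0.1  0.5  0.2]
red:.017 [-0.002, -0.007, 0.006, -0.02, 0.04, 1.516]
```

Emit:
jog_arm(commands=[[[0,0,0,-0.02,0.04,0.7,-1],[0,0,0,-0.02,0.04,1.2,-1],[0,0,0,-0.02,0.04,1.5,-1],[0,0,0,-0.02,0.04,1.5,-1],[0,0,0,-0.02,0.04,1.5,-1],[0,0,0,-0.02,0.04,1.5,-1]]])

```text
t: 3.1
ee_pos: [0.6673, 0.1851, 0.0193]
eef_rot: [0.061, 0.998, 0.0, 0.001]
ft_force: [-0.5, 0.5, -0.2]
opening: 1.001
finger_force: 0.0
```

```bash
python3 goal.py red:.017
```

```text
t 3.1 pos [0.6673 0.1851 0.0193] op 1.001 ff 0.0 F [-0.5  0.5 -0.2]
red:.017 [0.005, 0.017, 0.004, 0.028, -0.005, 0.058]
```

Emit:
jog_arm(commands=[[[0,0,0,0.02,0,0.06,-1],[0,0,0,0.02,0,0.06,1],[0,0,0,0.02,0,0.06,1],[0,0,0,0.02,0,0.06,1],[0,0,0,0.02,0,0.06,1],[0,0,0,0.02,0,0.06,1]]])

```text
t: 3.85
ee_pos: [0.6657, 0.1851, 0.0157]
eef_rot: [0.061, 0.998, 0.0, 0.0]
ft_force: [-0.5, 0.2, -0.8]
opening: 0.679
finger_force: 30.0
```

```bash
python3 goal.py red:.017 cork:.1
```

```text
t 3.85 pos [0.6657 0.1851 0.0157] op 0.679 ff 29.999820291996002 F [-0.5  0.2 -0.8]
red:.017 [0.0, 0.001, 0.004, -0.012, -0.0, -0.032]
cork:.1 [0.0, 0.001, -3.887, 3.998, -10.917, -2.107]
```

Emit:
jog_arm(commands=[[[0,0,0,0,0,-0.7,1],[0,0,0,0,0,-1.5,1],[0,0,0,0,0,-2.4,1],[0,0,-0.5,0.5,-1.3,-2.4,1],[0,0,-1,1,-2.7,-2.4,1],[0,0,-1.5,1.5,-4.1,-2.4,1],[0,0,-2,2,-5.4,-2.4,1],[0,0,-2.5,2.5,-6.8,-2.4,1]]])

```text
t: 4.85
ee_pos: [0.5321, -0.074, 0.1118]
eef_rot: [-0.071, 0.997, -0.0, 0.0]
ft_force: [0.2, -1.3, -0.5]
opening: 0.68
finger_force: 30.0
```

```bash
python3 goal.py cork:.1
```

```text
t 4.85 pos [ 0.5321 -0.074   0.1118] op 0.68 ff 30.001333951950073 F [ 0.2 -1.3 -0.5]
cork:.1 [-0.003, 0.003, -1.366, 2.49, -3.554, 0.294]
```

Emit:
jog_arm(commands=[[[0,0,-0.7,1.0,-1.4,0,1],[0,0,-1.36,2.0,-2.7,0,1],[0,0,-1.36,2.4,-3.4,0,1],[0,0,-1.36,2.4,-3.4,0,1],[0,0,-1.36,2.4,-3.4,0,1]]])

```text
t: 5.48
ee_pos: [0.457, -0.2204, 0.1117]
eef_rot: [-0.14, 0.99, 0.0, 0.0]
ft_force: [0.8, -0.9, -1.0]
opening: 0.679
finger_force: 30.0
```

```bash
python3 goal.py cork:.011
```

```text
t 5.47 pos [ 0.457  -0.2204  0.1117] op 0.679 ff 29.999843537807465 F [ 0.8 -0.9 -1. ]
cork:.011 [0.005, 0.002, -0.035, 0.141, -0.18, 2.516]
```

Emit:
jog_arm(commands=[[[0,0,-0.03,0.14,-0.18,0.7,1],[0,0,-0.03,0.14,-0.18,1.5,1],[0,0,-0.03,0.14,-0.18,2.1,1],[0,0,-0.03,0.14,-0.18,2.3,1],[0,0,-0.03,0.14,-0.18,2.3,1],[0,0,-0.03,0.14,-0.18,2.3,1]]])

```text
t: 6.22
ee_pos: [0.4547, -0.2294, 0.0209]
eef_rot: [-0.142, 0.99, -0.001, 0.001]
ft_force: [0.8, 0.0, -0.4]
opening: 0.679
finger_force: 30.0
```

```bash
python3 goal.py cork:.010
```

```text
t 6.22 pos [ 0.4547 -0.2294  0.0209] op 0.679 ff 29.99976933002472 F [ 0.8  0.  -0.4]
cork:.010 [-0.015, 0.012, 0.01, 0.022, 0.022, 0.272]
```

Emit:
jog_arm(commands=[[[0,0,0,0,0,0.12,1],[0,0,0,0,0,0.2,1],[0,0,0,0,0,0.25,1],[0,0,0,0,0,0.25,1],[0,0,0,0,0,0.25,1]]])

```text
t: 6.85
ee_pos: [0.4536, -0.2292, 0.0097]
eef_rot: [-0.142, 0.99, -0.0, 0.0]
ft_force: [0.2, 0.8, 0.1]
opening: 0.681
finger_force: 30.0
```

Release and rise.

Emit:
jog_arm(commands=[[[0,0,0,0,0,0,-1],[0,0,0,0,0,0,-1],[0,0,0,0,0,0,-1],[0,0,0,0,0,0,-1],[0,0,0,0,0,-0.5,-1],[0,0,0,0,0,-1.3,-1],[0,0,0,0,0,-2.3,-1],[0,0,0,0,0,-2.7,-1]]])

```text
t: 7.85
ee_pos: [0.4549, -0.2301, 0.1202]
eef_rot: [-0.142, 0.99, -0.001, 0.001]
ft_force: [1.1, -0.1, 0.5]
opening: 1.006
finger_force: 0.0
```

```bash
python3 goal.py blue:.13
```

```text
t 7.85 pos [ 0.4549 -0.2301  0.1202] op 1.006 ff 0.0 F [ 1.1 -0.1  0.5]
blue:.13 [-0.023, 0.033, 5.937, -2.611, 8.529, -0.267]
```

Emit:
jog_arm(commands=[[[0,0,1,-0.4,1.4,-0.2,-1],[0,0,2,-0.8,2.8,-0.2,-1],[0,0,3,-1.3,4.2,-0.2,-1],[0,0,4,-1.7,5.6,-0.2,-1],[0,0,5,-2.2,7.0,-0.2,-1],[0,0,5.93,-2.61,8.52,-0.2,-1],[0,0,5.93,-2.61,8.52,-0.2,-1],[0,0,5.93,-2.61,8.52,-0.2,-1]]])

```text
t: 8.85
ee_pos: [0.4575, 0.1271, 0.1249]
eef_rot: [0.166, 0.986, -0.0, -0.001]
ft_force: [0.5, -1.1, -1.0]
opening: 0.999
finger_force: 0.0
```

```bash
python3 goal.py blue:.017
```

```text
t 8.85 pos [0.4575 0.1271 0.1249] op 0.999 ff 0.0 F [ 0.5 -1.1 -1. ]
blue:.017 [-0.011, -0.009, 0.028, -0.046, 0.009, 2.698]
```

Emit:
jog_arm(commands=[[[0,0,0.02,-0.04,0,0.8,-1],[0,0,0.02,-0.04,0,1.7,-1],[0,0,0.02,-0.04,0,2.4,-1],[0,0,0.02,-0.04,0,2.65,-1],[0,0,0.02,-0.04,0,2.65,-1],[0,0,0.02,-0.04,0,2.65,-1],[0,0,0.02,-0.04,0,2.65,-1]]])

```text
t: 9.72
ee_pos: [0.4607, 0.1267, 0.0209]
eef_rot: [0.168, 0.986, 0.0, 0.001]
ft_force: [-0.5, -0.3, 0.1]
opening: 0.998
finger_force: 0.0
```

```bash
python3 goal.py blue:.016
```

```text
t 9.72 pos [0.4607 0.1267 0.0209] op 0.998 ff 0.0 F [-0.5 -0.3  0.1]
blue:.016 [0.009, 0.02, -0.014, 0.035, -0.012, 0.123]
```

Emit:
jog_arm(commands=[[[0,0,0,0.03,-0.01,0.12,-1],[0,0,0,0.03,-0.01,0.12,1],[0,0,0,0.03,-0.01,0.12,1],[0,0,0,0.03,-0.01,0.12,1],[0,0,0,0.03,-0.01,0.12,1],[0,0,0,0.03,-0.01,0.12,1]]])

```text
t: 10.48
ee_pos: [0.4583, 0.1268, 0.0149]
eef_rot: [0.168, 0.986, 0.0, 0.0]
ft_force: [-0.8, 0.6, -0.9]
opening: 0.681
finger_force: 30.0
```

```bash
python3 goal.py blue:.016 red:.11
```

```text
t 10.47 pos [0.4583 0.1268 0.0149] op 0.681 ff 29.99611347913742 F [-0.8  0.6 -0.9]
blue:.016 [0.001, 0.001, -0.013, -0.021, 0.005, -0.027]
red:.11 [0.001, 0.001, -2.055, -4.419, 3.097, -2.376]
```

Emit:
jog_arm(commands=[[[0,0,0,0,0,-0.7,1],[0,0,0,0,0,-1.6,1],[0,0,0,0,0,-2.4,1],[0,0,-0.5,-1.1,0.8,-2.4,1],[0,0,-1,-2.2,1.55,-2.4,1],[0,0,-1.5,-3.3,2.3,-2.4,1],[0,0,-2.05,-4.4,3.1,-2.4,1],[0,0,-2.05,-4.4,3.1,-2.4,1]]])

```text
t: 11.48
ee_pos: [0.6673, 0.1857, 0.1082]
eef_rot: [0.062, 0.998, -0.0, -0.001]
ft_force: [-1.0, 0.7, -2.2]
opening: 0.687
finger_force: 30.0
```

Emit:
jog_arm(commands=[[[0,0,0,0,0,0,1],[0,0,0,0,0,0,1],[0,0,0,0,0,0,1]]])

```text
t: 11.85
ee_pos: [0.6649, 0.1851, 0.1119]
eef_rot: [0.062, 0.998, 0.0, 0.0]
ft_force: [-0.8, -1.0, -1.0]
opening: 0.679
finger_force: 30.0
```

```bash
python3 goal.py red:.06;  python3 - <<'E'
from cell import env
import cv2,pickle,numpy as np
d={n:env.capture(n) for n in("scene","top")}
pickle.dump(d,open("cap1.pkl","wb"))
a=cv2.resize(d["scene"]["image"][180:280,385:460,::-1],None,fx=5,fy=5,interpolation=cv2.INTER_CUBIC)
b=cv2.resize(d["scene"]["image"][150:250,170:245,::-1],None,fx=5,fy=5,interpolation=cv2.INTER_CUBIC)
cv2.imwrite("pics/h1.png",np.hstack([a,b]))
E
```

```text
t 11.85 pos [0.6649 0.1851 0.1119] op 0.679 ff 29.997085332870483 F [-0.8 -1.  -1. ]
red:.06 [0.002, 0.008, -0.007, -0.031, 0.0, 1.296]
```

View pics/h1.png

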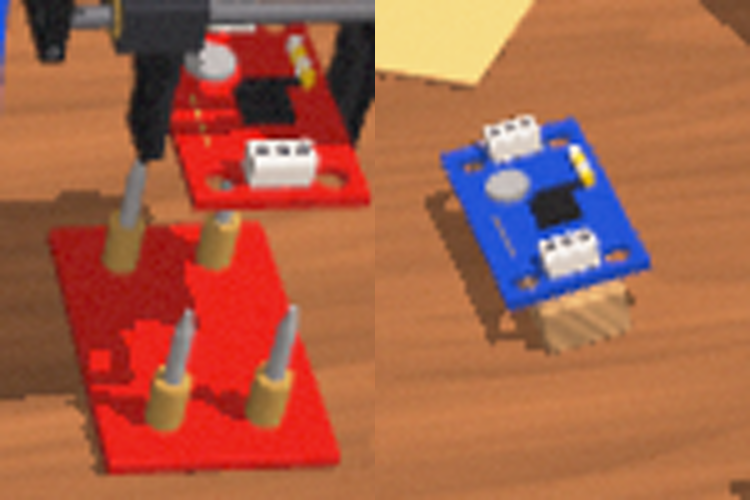

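```bash
cat > m1.py <<'E'
import pickle
from fit import *
S=pickle.load(open("cap1.pkl","rb"))["scene"]
r=lambda L:np.array(L,float)/1000
o=(385,180)
b=[(S,r([[62,44,8],[62,-44,8],[-62,-44,8],[-62,44,8],[41,19,66],[41,-19,66],[41,19,30],[41,-19,30]]),px(o,0,5,[(340,458),(108,466),(48,230),(262,223),(293,305),(188,310),(271,376),(170,377)]))]
print("base",fit(b))
h=[(S,r([[52,30,5],[52,-30,5],[41,19,5],[41,-19,5],[41,0,17]]),px(o,0,5,[(370,198),(193,204),(328,182),(218,182),(281,147)]))]
print("held",fit(h))
E
python3 m1.py
```

```text
base (array([ 0.66247855,  0.1870771 , -0.00448032, -0.12561473]), np.float64(0.44014444792169455), [[[0.2, -0.4], [-0.2, -0.4], [0.1, -0.7], [-0.2, -0.5], [-0.4, 1.0], [-0.2, 0.6], [0.3, 0.0], [0.2, 0.5]]])
held (array([ 0.66943807,  0.18268785,  0.13023924, -0.1245492 ]), np.float64(0.5011280570259782), [[[0.0, 0.2], [-0.0, 0.0], [0.2, -1.0], [-0.0, -0.3], [-0.1, 1.2]]])
```

Emit:
jog_arm(commands=[[[0,0,0,-0.02,0,0.5,1],[0,0,0,-0.02,0,0.9,1],[0,0,0,-0.02,0,1.2,1],[0,0,0,-0.02,0,1.3,1],[0,0,0,-0.02,0,1.3,1],[0,0,0,-0.02,0,1.3,1],[0,0,0,-0.02,0,1.3,1]]])

```text
t: 12.82
ee_pos: [0.6668, 0.1853, 0.0598]
eef_rot: [0.062, 0.998, 0.0, 0.001]
ft_force: [0.2, 0.8, -0.9]
opening: 0.684
finger_force: 30.0
```

```bash
python3 goal.py red:.016;  python3 - <<'E'
from cell import env
import cv2,pickle,numpy as np
d={n:env.capture(n) for n in("scene","top")}
pickle.dump(d,open("cap2.pkl","wb"))
a=cv2.resize(d["scene"]["image"][195:275,385:460,::-1],None,fx=6,fy=6,interpolation=cv2.INTER_CUBIC)
cv2.imwrite("pics/h2.png",a)
E
```

```text
t 12.82 pos [0.6668 0.1853 0.0598] op 0.684 ff 29.99707192182541 F [ 0.2  0.8 -0.9]
red:.016 [0.004, 0.012, -0.005, 0.016, -0.01, 1.094]
```

View pics/h2.png

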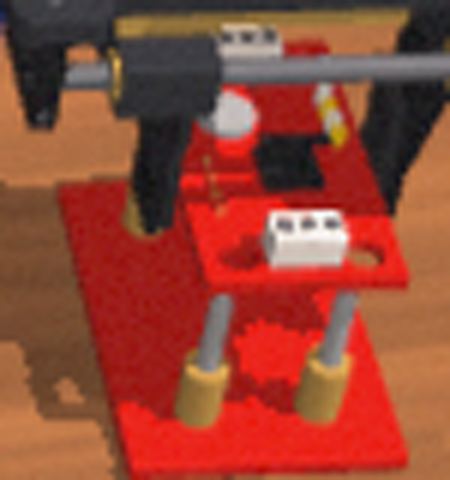

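```bash
python3 - <<'E'
import pickle
from fit import *
S=pickle.load(open("cap2.pkl","rb"))["scene"]
p=(.6662,.185,0,np.radians(-7.05))
for L in ([41,19,30],[41,-19,30],[41,19,50],[41,-19,50],[41,19,79.9],[41,-19,79.9],[62,44,8],[62,-44,8],[-62,-44,8],[52,30,74.9],[52,-30,74.9]):
    print(L,np.round((proj(S,world(p,np.array([L])/1000.))[0]-[385,195])*6,0))
E
```

```text
[41, 19, 30] [325. 359.]
[41, -19, 30] [203. 363.]
[41, 19, 50] [338. 315.]
[41, -19, 50] [214. 319.]
[41, 19, 79.9] [357. 247.]
[41, -19, 79.9] [230. 251.]
[62, 44, 8] [409. 455.]
[62, -44, 8] [126. 465.]
[-62, -44, 8] [ 55. 179.]
[52, 30, 74.9] [400. 285.]
[52, -30, 74.9] [199. 291.]
```

```bash
python3 - <<'E'
import pickle
from fit import *
d=pickle.load(open("cap2.pkl","rb"));S=d["scene"]
def fz(L,P,z):
    L=np.array(L)/1000.;f=lambda q:(proj(S,world((q[0],q[1],z,q[2]),L))-P).ravel()
    r=least_squares(f,(.66,.18,-.12));return np.round([r.x[0]*1e3,r.x[1]*1e3,np.degrees(r.x[2])],2),np.round(f(r.x),1)
o=(385,195)
print(fz([[62,44,8],[62,-44,8],[-62,-44,8],[41,19,30],[41,-19,30]],px(o,0,6,[(407,457),(128,470),(60,185),(327,357),(205,362)]),0))
print(fz([[52,30,0],[52,-30,0],[41,19,5],[41,-19,5]],px(o,0,6,[(408,287),(210,287),(367,253),(240,257)]),.0749))
import cv2
cv2.imwrite("pics/h3.png",cv2.resize(d["top"]["image"][105:185,190:260,::-1],None,fx=6,fy=6,interpolation=cv2.INTER_CUBIC))
E
```

```text
(array([665.87, 184.93,  -7.18]), array([ 0.6,  0. , -0.1, -0.5, -0.5, -0.8,  0. ,  0.6, -0. ,  0.5]))
(array([666.72, 188.09,  -8.39]), array([ 0.3,  0.3, -0.4,  0.8,  0.1, -0.4, -0. , -0.8]))
```

View pics/h3.png

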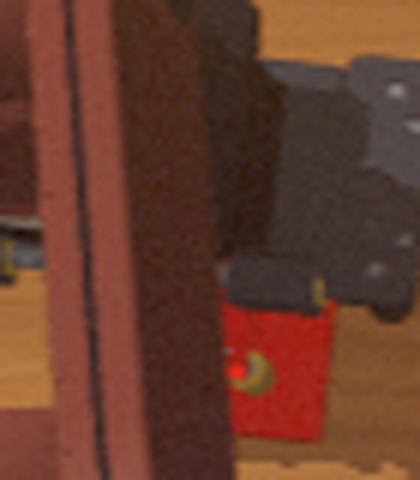

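```bash
python3 - <<'E'
import pickle
from fit import *
S=pickle.load(open("cap2.pkl","rb"))["top"]
for y in(.185,.187):
  p=(.6662,y,0,np.radians(-7.1))
  print([np.round((proj(S,world(p,np.array([L])/1000.))[0]-[190,105])*6,0).tolist() for L in ([-41,-19,30],[-41,-19,66],[-41,-19,79.9],[-52,-30,79.9])])
E
```

```text
[[242.0, 366.0], [223.0, 350.0], [215.0, 344.0], [244.0, 380.0]]
[[236.0, 366.0], [217.0, 351.0], [209.0, 344.0], [238.0, 380.0]]
```

```bash
python3 - <<'E'
import pickle,cv2
from fit import *
d=pickle.load(open("cap1.pkl","rb"));S=d["scene"]
L=np.array([[52,30,5],[52,-30,5],[-52,-30,5],[-52,30,5],[41,19,5],[41,-19,5]])/1000.
P=px((170,150),375,5,[(650,266),(508,302),(442,155),(580,122),(617,256),(527,284)])
f=lambda q:(proj(S,world((q[0],q[1],.024,q[2]),L))-P).ravel()
r=least_squares(f,(.45,-.22,.2));print(r.x,f(r.x).round(1))
cv2.imwrite("pics/k1.png",np.hstack([cv2.resize(d["top"]["image"][205:285,390:460,::-1],None,fx=5,fy=5,interpolation=cv2.INTER_CUBIC),cv2.resize(d["top"]["image"][105:185,190:260,::-1],None,fx=5,fy=5,interpolation=cv2.INTER_CUBIC)]))
E
```

```text
[ 0.45674895 -0.22730194  0.26544322] [ 0.2 -0.3 -0.2  0.9  0.4  0.2 -0.1 -0.4 -0.  -0.  -0.1 -0.4]
```

View pics/k1.png

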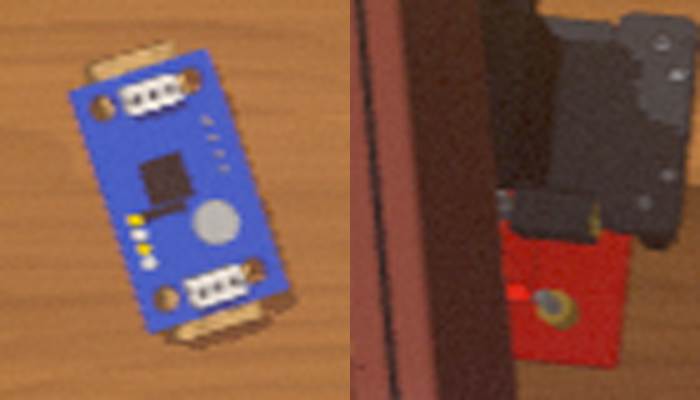

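```bash
python3 - <<'E'
import pickle
from fit import *
d=pickle.load(open("cap1.pkl","rb"));S=d["scene"];T=d["top"]
R=lambda a,b:[[a,b,5],[a,-b,5],[-a,-b,5],[-a,b,5]]
A=(S,np.array(R(52,30)+R(41,19)[:2])/1e3,px((170,150),375,5,[(650,266),(508,302),(442,155),(580,122),(617,256),(527,284)]))
B=(T,np.array(R(52,30)+R(41,19))/1e3,px((390,205),0,5,[(70,92),(208,50),(290,290),(150,333),(102,108),(191,80),(256,270),(167,298)]))
for o in([A,B],[B]):
  p,e,r=fit(o,(.45,-.22,.024,.25));print(p.round(4),np.degrees(p[3]),e,r)
E
```

```text
[ 0.4544 -0.2291  0.0222  0.2809] 16.097235376301665 0.5075542647700035 [[[-0.4, -0.5], [-0.5, 0.9], [-0.6, 0.5], [-1.3, -0.4], [-0.6, -0.2], [-0.5, -0.4]], [[-0.3, -0.2], [-0.5, -0.4], [-0.7, -0.3], [-0.4, -0.0], [-0.0, 0.1], [-0.4, 0.2], [-0.7, 0.2], [-0.4, 0.2]]]
[ 0.4544 -0.2296  0.0239  0.2837] 16.25308990998517 0.21599841512435597 [[[0.0, -0.1], [-0.1, -0.5], [-0.2, -0.3], [0.1, 0.0], [0.4, 0.1], [-0.0, 0.2], [-0.2, 0.2], [0.1, 0.3]]]
```

```bash
cat > m2.py <<'E'
import pickle
exec(open("m0.py").read().split("for k,o")[0])
for cam,nm in((T,"top"),(S,"scene")):
  for k,z in dict(red_base=0,blue_board=.030,blue_base=0,red_board=.030,cover=.024).items():
    o=[q for q in P[k] if q[0] is cam]
    f=lambda q:np.concatenate([(proj(c,world((q[0],q[1],z,q[2]),L))-x).ravel() for c,L,x in o])
    r=least_squares(f,(.5,0,0));print(nm,k,(r.x[:2]*1e3).round(1),np.degrees(r.x[2]).round(2),f(r.x).std().round(2))
E
python3 m2.py
```

```text
top red_base [666.2 183.8] -6.74 0.21
top blue_board [666.5 185.3] -7.04 0.12
top blue_base [459.4 125.2] -18.87 0.5
top red_board [458.9 126.5] -19.14 0.28
top cover [ 658.4 -115.4] 3.68 0.28
scene red_base [665.8 185.3] -7.17 0.45
scene blue_board [665.6 186. ] -7.27 0.48
scene blue_base [459.6 126.9] -19.45 0.32
scene red_board [458.1 128. ] -19.68 0.4
scene cover [ 658.5 -114.3] 3.39 0.23
```

```bash
sed -i 's/^PL=.*/PL=dict(red=(.6657,.1837,-7.05),blue=(.4590,.1255,-19.2),cover=(.6585,-.1150,3.5),cork=(.4536,-.2292,16.3))/' goal.py; python3 goal.py red:.045
```

```text
t 12.93 pos [0.6666 0.1853 0.0595] op 0.679 ff 29.997090697288513 F [-0.7 -0.5 -0.9]
red:.045 [0.003, 0.009, -0.005, 0.019, -0.042, 0.363]
```

Emit:
jog_arm(commands=[[[0,0,0,0.02,-0.04,0,1],[0,0,0,0.02,-0.04,0.2,1],[0,0,0,0.02,-0.04,0.36,1],[0,0,0,0.02,-0.04,0.36,1],[0,0,0,0.02,-0.04,0.36,1]]])

```text
t: 13.55
ee_pos: [0.6652, 0.1837, 0.0443]
eef_rot: [0.062, 0.998, -0.0, -0.0]
ft_force: [0.1, 0.4, -0.3]
opening: 0.683
finger_force: 30.0
```

```bash
python3 goal.py red:.016;python3 - <<'E'
from cell import env
import cv2,pickle,numpy as np
d={n:env.capture(n) for n in("scene","top")}
pickle.dump(d,open("cap3.pkl","wb"))
a=cv2.resize(d["scene"]["image"][195:275,385:460,::-1],None,fx=7,fy=7,interpolation=cv2.INTER_CUBIC)
cv2.imwrite("pics/h4.png",a)
E
```

```text
t 13.55 pos [0.6652 0.1837 0.0443] op 0.683 ff 29.99705046415329 F [ 0.1  0.4 -0.3]
red:.016 [-0.001, -0.002, -0.005, -0.012, 0.001, 0.708]
```

View pics/h4.png

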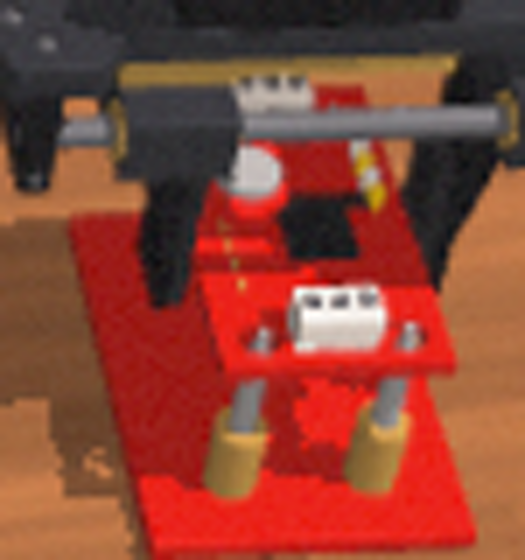

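Emit:
jog_arm(commands=[[[0,0,0,0,0,0.1,1],[0,0,0,0,0,0.2,1],[0,0,0,0,0,0.3,1],[0,0,0,0,0,0.4,1],[0,0,0,0,0,0.4,1]]])

```text
t: 14.28
ee_pos: [0.6648, 0.1836, 0.0278]
eef_rot: [0.062, 0.998, -0.0, -0.001]
ft_force: [-0.1, 0.3, -1.1]
opening: 0.679
finger_force: 30.0
```

```bash
python3 goal.py red:.016
```

```text
t 14.28 pos [0.6648 0.1836 0.0278] op 0.679 ff 29.99702274799347 F [-0.1  0.3 -1.1]
red:.016 [-0.003, -0.01, -0.005, -0.021, 0.005, 0.295]
```

No contact force; go on to the shoulder.

Emit:
jog_arm(commands=[[[0,0,0,-0.02,0,0.1,1],[0,0,0,-0.02,0,0.2,1],[0,0,0,-0.02,0,0.27,1],[0,0,0,-0.02,0,0.29,1],[0,0,0,-0.02,0,0.29,1]]])

```text
t: 14.9
ee_pos: [0.666, 0.1836, 0.0168]
eef_rot: [0.062, 0.998, -0.0, -0.0]
ft_force: [0.6, -1.0, -1.0]
opening: 0.682
finger_force: 30.0
```

```bash
python3 goal.py red:.015
```

```text
t 14.9 pos [0.666  0.1836 0.0168] op 0.682 ff 29.99700129032135 F [ 0.6 -1.  -1. ]
red:.015 [-0.0, -0.001, -0.005, 0.009, 0.001, 0.046]
```

Nearly seated; settle the last bit, release and rise.

Emit:
jog_arm(commands=[[[0,0,0,0.01,0,0.03,1],[0,0,0,0.01,0,0.03,-1],[0,0,0,0.01,0,0.03,-1],[0,0,0,0.01,0,0.03,-1],[0,0,0,0.01,0,0.03,-1],[0,0,0,0.01,0,-0.6,-1],[0,0,0,0.01,0,-1.5,-1],[0,0,0,0.01,0,-2.5,-1]]])

```text
t: 15.9
ee_pos: [0.6651, 0.1836, 0.1173]
eef_rot: [0.062, 0.998, -0.0, -0.001]
ft_force: [0.4, -0.4, -0.1]
opening: 1.003
finger_force: 0.0
```

```bash
python3 goal.py cork:.12
```

```text
t 15.9 pos [0.6651 0.1836 0.1173] op 1.003 ff 0.0 F [ 0.4 -0.4 -0.1]
cork:.12 [-0.001, -0.014, -3.897, 3.975, -10.892, -0.059]
```

Emit:
jog_arm(commands=[[[0,0,-0.5,0.5,-1.4,0,-1],[0,0,-1,1,-2.8,0,-1],[0,0,-1.5,1.5,-4.2,0,-1],[0,0,-2,2,-5.6,0,-1],[0,0,-2.5,2.5,-7,0,-1],[0,0,-3,3,-8.4,0,-1],[0,0,-3.5,3.6,-9.8,0,-1],[0,0,-3.9,3.97,-10.89,0,-1]]])

```text
t: 16.9
ee_pos: [0.4531, -0.2309, 0.1173]
eef_rot: [-0.142, 0.99, -0.0, 0.0]
ft_force: [0.4, 0.1, 0.5]
opening: 0.998
finger_force: 0.0
```

Emit:
jog_arm(commands=[[[0,0,0,0,0,0,-1],[0,0,0,0,0,0.5,-1],[0,0,0,0,0,1.2,-1],[0,0,0,0,0,1.6,-1],[0,0,0,0,0,1.6,-1],[0,0,0,0,0,1.6,-1]]])

```text
t: 17.65
ee_pos: [0.4551, -0.2291, 0.0537]
eef_rot: [-0.142, 0.99, -0.0, 0.0]
ft_force: [-0.2, 0.6, -0.4]
opening: 1.003
finger_force: 0.0
```

```bash
python3 goal.py cork:.01
```

```text
t 17.65 pos [ 0.4551 -0.2291  0.0537] op 1.003 ff 0.0 F [-0.2  0.6 -0.4]
cork:.01 [-0.008, 0.008, 0.007, 0.039, 0.01, 1.093]
```

Emit:
jog_arm(commands=[[[0,0,0,0.03,0,0.6,-1],[0,0,0,0.03,0,1.05,-1],[0,0,0,0.03,0,1.05,-1],[0,0,0,0.03,0,1.05,-1],[0,0,0,0.03,0,1.05,1],[0,0,0,0.03,0,1.05,1],[0,0,0,0.03,0,1.05,1],[0,0,0,0.03,0,1.05,1]]])

```text
t: 18.65
ee_pos: [0.4533, -0.2294, 0.0111]
eef_rot: [-0.142, 0.99, -0.0, 0.0]
ft_force: [-0.7, 0.1, 1.5]
opening: 0.68
finger_force: 30.0
```

Emit:
jog_arm(commands=[[[0,0,0,0,0,0,1],[0,0,0,0,0,0,1]]])

```text
t: 18.9
ee_pos: [0.4533, -0.2294, 0.0111]
eef_rot: [-0.142, 0.99, -0.0, 0.0]
ft_force: [-1.3, -0.0, 2.7]
opening: 0.682
finger_force: 30.0
```

```bash
python3 goal.py cork:.01 blue:.12
```

```text
t 18.9 pos [ 0.4533 -0.2294  0.0111] op 0.682 ff 30.000441670417786 F [-1.3 -0.   2.7]
cork:.01 [-0.002, 0.001, 0.004, -0.008, 0.004, 0.027]
blue:.12 [-0.001, 0.001, 5.92, -2.63, 8.476, -2.724]
```

Emit:
jog_arm(commands=[[[0,0,0,0,0,-0.8,1],[0,0,0,0,0,-1.8,1],[0,0,0,0,0,-2.7,1],[0,0,1,-0.4,1.3,-2.7,1],[0,0,2,-0.8,2.7,-2.7,1],[0,0,3,-1.3,4.1,-2.7,1],[0,0,4,-1.7,5.5,-2.7,1],[0,0,5,-2.2,7.0,-2.7,1]]])

```text
t: 19.9
ee_pos: [0.4586, 0.065, 0.1188]
eef_rot: [0.121, 0.993, -0.0, 0.0]
ft_force: [0.4, 0.5, 0.1]
opening: 0.678
finger_force: 30.0
```

Emit:
jog_arm(commands=[[[0,0,0.92,-0.43,1.48,0,1],[0,0,0.92,-0.43,1.48,0,1],[0,0,0.92,-0.43,1.48,0,1],[0,0,0.92,-0.43,1.48,0,1]]])

```text
t: 20.4
ee_pos: [0.4892, 0.1157, 0.1186]
eef_rot: [0.167, 0.986, -0.0, -0.0]
ft_force: [-1.4, 0.6, -1.1]
opening: 0.682
finger_force: 30.0
```

```bash
sed -i 's/blue=(.4590,.1255/blue=(.4584,.1257/' goal.py; python3 goal.py blue:.048
```

```text
t 20.4 pos [0.4892 0.1157 0.1186] op 0.682 ff 29.99970853328705 F [-1.4  0.6 -1.1]
blue:.048 [-0.005, -0.006, -0.01, 0.807, -0.018, 1.765]
```

Emit:
jog_arm(commands=[[[0,0,0,0.4,-0.02,0,1],[0,0,0,0.8,-0.02,0,1],[0,0,0,0.8,-0.02,0.4,1],[0,0,0,0.8,-0.02,1,1],[0,0,0,0.8,-0.02,1.3,1],[0,0,0,0.8,-0.02,1.3,1],[0,0,0,0.8,-0.02,1.3,1],[0,0,0,0.8,-0.02,1.3,1]]])

```text
t: 21.4
ee_pos: [0.46, 0.1266, 0.0677]
eef_rot: [0.167, 0.986, 0.0, 0.001]
ft_force: [-0.0, 0.2, -1.1]
opening: 0.682
finger_force: 30.0
```

```bash
python3 goal.py blue:.048
```

```text
t 21.4 pos [0.46   0.1266 0.0677] op 0.682 ff 29.9997416138649 F [-0.   0.2 -1.1]
blue:.048 [0.006, 0.014, -0.001, 0.031, -0.035, 0.493]
```

Emit:
jog_arm(commands=[[[0,0,0,0.02,-0.03,0.2,1],[0,0,0,0.02,-0.03,0.4,1],[0,0,0,0.02,-0.03,0.5,1],[0,0,0,0.02,-0.03,0.5,1],[0,0,0,0.02,-0.03,0.5,1]]])

```text
t: 22.02
ee_pos: [0.4582, 0.1257, 0.047]
eef_rot: [0.167, 0.986, 0.0, 0.0]
ft_force: [0.3, -0.0, -0.8]
opening: 0.683
finger_force: 30.0
```

```bash
python3 goal.py blue:.017;python3 - <<'E'
from cell import env
import cv2,pickle,numpy as np
d={n:env.capture(n) for n in("scene","top")}
pickle.dump(d,open("cap4.pkl","wb"))
f=lambda u,v:cv2.resize(d["scene"]["image"][v:v+85,u:u+65,::-1],None,fx=6,fy=6,interpolation=cv2.INTER_CUBIC)
cv2.imwrite("pics/h5.png",np.hstack([f(338,125),f(392,195)]))
E
```

```text
t 22.02 pos [0.4582 0.1257 0.047 ] op 0.683 ff 29.99968260526657 F [ 0.3 -0.  -0.8]
blue:.017 [0.001, 0.001, -0.0, -0.005, 0.002, 0.749]
```

View pics/h5.png

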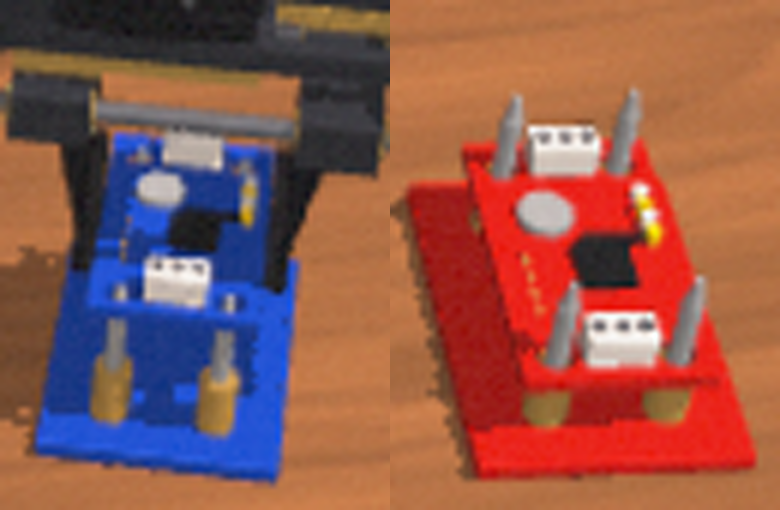

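Red board is seated on the red base (all four pins through); the blue board's holes have the blue pins' tips showing in them, at (120,290), (230,300), (143,152) of the crop. Lower it.

Emit:
jog_arm(commands=[[[0,0,0,0,0,0.1,1],[0,0,0,0,0,0.2,1],[0,0,0,0,0,0.3,1],[0,0,0,0,0,0.4,1],[0,0,0,0,0,0.5,1],[0,0,0,0,0,0.5,1]]])

```text
t: 22.88
ee_pos: [0.4577, 0.1256, 0.0264]
eef_rot: [0.167, 0.986, -0.0, -0.0]
ft_force: [0.4, 0.7, -1.5]
opening: 0.68
finger_force: 30.0
```

```bash
python3 goal.py blue:.0172
```

```text
t 22.88 pos [0.4577 0.1256 0.0264] op 0.68 ff 29.999848902225494 F [ 0.4  0.7 -1.5]
blue:.0172 [-0.004, -0.008, 0.0, -0.017, 0.007, 0.231]
```

Emit:
jog_arm(commands=[[[0,0,0,-0.02,0,0.1,1],[0,0,0,-0.02,0,0.18,1],[0,0,0,-0.02,0,0.22,1],[0,0,0,-0.02,0,0.22,1],[0,0,0,-0.02,0,0.22,1]]])

```text
t: 23.5
ee_pos: [0.4589, 0.1254, 0.0182]
eef_rot: [0.167, 0.986, 0.0, 0.0]
ft_force: [0.2, -0.3, -0.9]
opening: 0.682
finger_force: 30.0
```

Emit:
jog_arm(commands=[[[0,0,0,0,0,0.03,1],[0,0,0,0,0,0.03,-1],[0,0,0,0,0,0.03,-1],[0,0,0,0,0,0.03,-1],[0,0,0,0,0,0.03,-1],[0,0,0,0,0,-0.6,-1],[0,0,0,0,0,-1.5,-1],[0,0,0,0,0,-2.5,-1]]])

```text
t: 24.5
ee_pos: [0.4582, 0.1253, 0.1187]
eef_rot: [0.167, 0.986, -0.0, -0.001]
ft_force: [0.4, 0.3, 0.6]
opening: 0.999
finger_force: 0.0
```

```bash
python3 goal.py cover:.12
```

```text
t 24.5 pos [0.4582 0.1253 0.1187] op 0.999 ff 0.0 F [0.4 0.3 0.6]
cover:.12 [-0.003, -0.013, -3.784, -6.706, -4.027, -0.04]
```

Emit:
jog_arm(commands=[[[0,0,-0.6,-1.1,-0.7,0,-1],[0,0,-1.2,-2.2,-1.3,0,-1],[0,0,-1.8,-3.3,-2,0,-1],[0,0,-2.5,-4.5,-2.7,0,-1],[0,0,-3.2,-5.6,-3.4,0,-1],[0,0,-3.78,-6.7,-4.03,0,-1],[0,0,-3.78,-6.7,-4.03,0,-1],[0,0,-3.78,-6.7,-4.03,0,-1]]])

```text
t: 25.5
ee_pos: [0.6582, -0.1146, 0.1173]
eef_rot: [-0.03, 1.0, 0.0, -0.001]
ft_force: [0.8, 2.0, 0.6]
opening: 1.002
finger_force: 0.0
```

Emit:
jog_arm(commands=[[[0,0,0,0,0,0.5,-1],[0,0,0,0,0,1.2,-1],[0,0,0,0,0,1.6,-1],[0,0,0,0,0,1.6,-1],[0,0,0,0,0,1.6,-1]]])

```text
t: 26.12
ee_pos: [0.6594, -0.1149, 0.0549]
eef_rot: [-0.031, 1.0, -0.0, 0.001]
ft_force: [0.6, 0.2, 0.5]
opening: 0.999
finger_force: 0.0
```

```bash
python3 goal.py cover:.011
```

```text
t 26.12 pos [ 0.6594 -0.1149  0.0549] op 0.999 ff 0.0 F [0.6 0.2 0.5]
cover:.011 [-0.004, 0.011, -0.0, 0.024, -0.002, 1.098]
```

Emit:
jog_arm(commands=[[[0,0,0,0.01,-0.01,0.6,-1],[0,0,0,0.01,-0.01,1.06,-1],[0,0,0,0.01,-0.01,1.06,-1],[0,0,0,0.01,-0.01,1.06,-1],[0,0,0,0.01,-0.01,1.06,1],[0,0,0,0.01,-0.01,1.06,1],[0,0,0,0.01,-0.01,1.06,1],[0,0,0,0.01,-0.01,1.06,1]]])

```text
t: 27.12
ee_pos: [0.6587, -0.1154, 0.012]
eef_rot: [-0.03, 1.0, -0.0, 0.0]
ft_force: [0.0, -0.9, 1.4]
opening: 0.681
finger_force: 30.0
```

Emit:
jog_arm(commands=[[[0,0,0,0,0,0,1],[0,0,0,0,0,0,1]]])

```text
t: 27.38
ee_pos: [0.6586, -0.1154, 0.0119]
eef_rot: [-0.03, 1.0, -0.0, 0.0]
ft_force: [-0.1, 0.1, 1.8]
opening: 0.68
finger_force: 30.0
```

```bash
python3 goal.py cover:.011 red:.12
```

```text
t 27.38 pos [ 0.6586 -0.1154  0.0119] op 0.68 ff 30.00033438205719 F [-0.1  0.1  1.8]
cover:.011 [-0.001, 0.002, -0.003, 0.003, 0.01, 0.024]
red:.12 [-0.001, 0.002, 1.755, -0.63, 7.453, -2.702]
```

Emit:
jog_arm(commands=[[[0,0,0,0,0,-0.8,1],[0,0,0,0,0,-1.8,1],[0,0,0,0,0,-2.7,1],[0,0,0.4,-0.1,1.3,-2.7,1],[0,0,0.8,-0.2,2.6,-2.7,1],[0,0,1.2,-0.4,4,-2.7,1],[0,0,1.6,-0.5,5.4,-2.7,1],[0,0,1.75,-0.63,6.6,-2.7,1]]])

```text
t: 28.38
ee_pos: [0.6672, 0.1518, 0.1193]
eef_rot: [0.061, 0.998, 0.0, -0.0]
ft_force: [0.1, -1.2, -1.1]
opening: 0.682
finger_force: 30.0
```

```bash
sed -i 's/red=(.6657/red=(.6662/' goal.py; python3 goal.py red:.12
```

```text
t 28.38 pos [0.6672 0.1518 0.1193] op 0.682 ff 29.998752772808075 F [ 0.1 -1.2 -1.1]
red:.12 [0.0, -0.005, 0.002, 0.121, 0.789, -0.017]
```

Emit:
jog_arm(commands=[[[0,0,0,0.06,0.4,0,1],[0,0,0,0.12,0.78,0,1],[0,0,0,0.12,0.78,0,1],[0,0,0,0.12,0.78,0.5,1],[0,0,0,0.12,0.78,1,1],[0,0,0,0.12,0.78,1,1],[0,0,0,0.12,0.78,1,1],[0,0,0,0.12,0.78,1,1]]])

```text
t: 29.38
ee_pos: [0.6674, 0.1812, 0.0806]
eef_rot: [0.061, 0.998, 0.0, 0.001]
ft_force: [-0.2, 0.6, -0.5]
opening: 0.684
finger_force: 30.0
```

```bash
python3 goal.py red:.062
```

```text
t 29.38 pos [0.6674 0.1812 0.0806] op 0.684 ff 29.99978542327881 F [-0.2  0.6 -0.5]
red:.062 [0.004, 0.014, 0.003, 0.038, 0.059, 0.465]
```

Emit:
jog_arm(commands=[[[0,0,0,0.03,0.06,0.1,1],[0,0,0,0.03,0.06,0.3,1],[0,0,0,0.03,0.06,0.5,1],[0,0,0,0.03,0.06,0.6,1],[0,0,0,0.03,0.06,0.6,1],[0,0,0,0.03,0.06,0.6,1]]])

```text
t: 30.12
ee_pos: [0.666, 0.1838, 0.0559]
eef_rot: [0.061, 0.998, 0.0, 0.0]
ft_force: [0.2, -0.1, -0.6]
opening: 0.682
finger_force: 30.0
```

```bash
python3 goal.py red:.035;python3 - <<'E'
from cell import env
import cv2,pickle,numpy as np
d={n:env.capture(n) for n in("scene","top")}
f=lambda u,v:cv2.resize(d["scene"]["image"][v:v+85,u:u+65,::-1],None,fx=6,fy=6,interpolation=cv2.INTER_CUBIC)
cv2.imwrite("pics/h6.png",np.hstack([f(338,125),f(392,190)]))
E
```

```text
t 30.12 pos [0.666  0.1838 0.0559] op 0.682 ff 29.99978631734848 F [ 0.2 -0.1 -0.6]
red:.035 [0.001, 0.003, 0.004, -0.005, -0.001, 0.523]
```

View pics/h6.png

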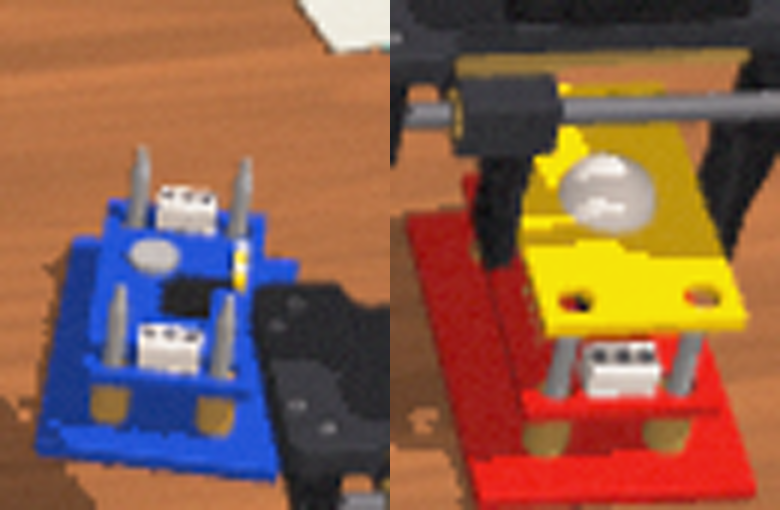

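Emit:
jog_arm(commands=[[[0,0,0,0,0,0.08,1],[0,0,0,0,0,0.16,1],[0,0,0,0,0,0.24,1],[0,0,0,0,0,0.32,1],[0,0,0,0,0,0.36,1],[0,0,0,0,0,0.36,1]]])

```text
t: 30.98
ee_pos: [0.6657, 0.1837, 0.0411]
eef_rot: [0.061, 0.998, -0.0, -0.0]
ft_force: [-1.0, 0.0, -0.2]
opening: 0.68
finger_force: 30.0
```

```bash
python3 goal.py red:.035
```

```text
t 30.98 pos [0.6657 0.1837 0.0411] op 0.68 ff 29.99975323677063 F [-1.   0.  -0.2]
red:.035 [-0.001, -0.003, 0.005, -0.013, 0.001, 0.152]
```

Emit:
jog_arm(commands=[[[0,0,0,-0.01,0,0.06,1],[0,0,0,-0.01,0,0.12,1],[0,0,0,-0.01,0,0.15,1],[0,0,0,-0.01,0,0.15,1]]])

```text
t: 31.48
ee_pos: [0.6661, 0.1837, 0.0354]
eef_rot: [0.061, 0.998, -0.0, -0.0]
ft_force: [-1.4, -0.0, 0.1]
opening: 0.68
finger_force: 30.4
```

Seated height reached; release, rise, and look.

Emit:
jog_arm(commands=[[[0,0,0,0,0,0,-1],[0,0,0,0,0,0,-1],[0,0,0,0,0,0,-1],[0,0,0,0,0,0,-1],[0,0,0,0,0,-0.6,-1],[0,0,0,0,0,-1.5,-1],[0,0,0,0,0,-2.5,-1],[0,0,0,0,0,-3.5,-1]]])

```text
t: 32.48
ee_pos: [0.666, 0.1836, 0.1765]
eef_rot: [0.061, 0.998, -0.0, -0.0]
ft_force: [1.0, -0.2, 0.4]
opening: 1.005
finger_force: 0.0
```

Emit:
jog_arm(commands=[[[0,0,0,0,0,0,-1],[0,0,0,0,0,0,-1],[0,0,0,0,0,0,-1]]])

```text
t: 32.85
ee_pos: [0.6651, 0.1835, 0.1732]
eef_rot: [0.061, 0.998, -0.0, -0.002]
ft_force: [-0.6, -0.1, -0.5]
opening: 0.999
finger_force: 0.0
```

```bash
python3 - <<'E'
from cell import env
import cv2,numpy as np
d=env.capture("scene")
cv2.imwrite("pics/end.png",cv2.resize(d["image"][130:290,290:480,::-1],None,fx=3.7,fy=3.7,interpolation=cv2.INTER_CUBIC))
E
```

```text
(no output)
```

View pics/end.png

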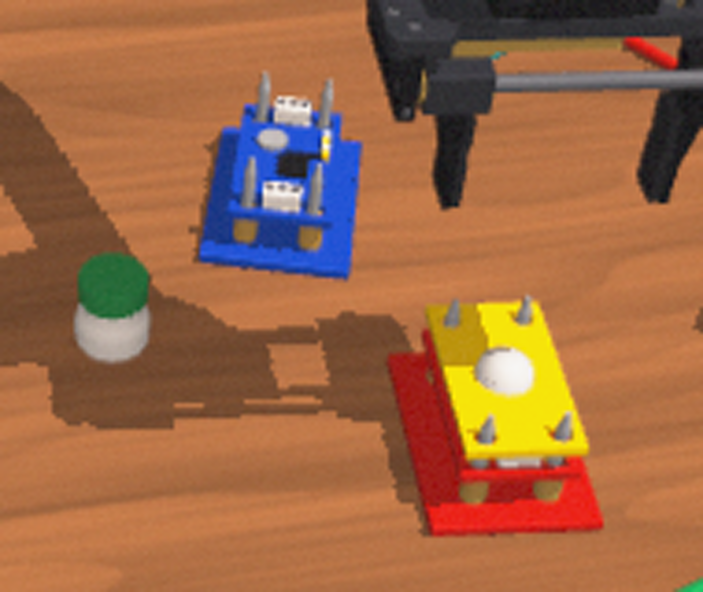

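The picture shows both boards seated, with the cover flat on the red kit and its four pins through at (453,312), (524,308), (486,430) and (564,428). The pot stands at (112,305).

```bash
python3 -c "
from cell import env
print(env.finish_job())"
```

```text
the job is handed in; nothing more can be done
None
```

The boards are swapped onto their own bases, the yellow cover lies flat on the red board, the gripper is open and clear of everything, and the pot was left alone; I handed the job in at about 33 s, and the hand-in call returned no verdict.

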